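Line up the tub and the dish in the top supply crate

ROBOT

A 6-joint arm with a two-finger parallel gripper is mounted at the origin on the work surface. World frame = base frame: x ahead of the robot, y to its left, z up, the work surface at z = 0. Lengths are in m, angles in rad, forces in N, time in s.
With the tool pointing down it reaches from about 0.25 to 0.775 m from the base axis. Payload 4 kg.
Tool frame: the origin (TCP) lies on the centre line of the jaws, within the pads' length; the fingertips stand robot.tips_ahead ahead of it and the grasp point (between the pads) lies 8 mm behind it (robot.tips_ahead is the distance from the TCP to the fingertips, in m); z points along the fingers, y is the line along which they close (so a half turn about z gives the same grasp; the last joint's range is limited). The gripper opens to 94 mm and grips with 3 to 60 N. Pads are 16 mm wide; open, the fingers measure 119 mm over their backs; the gripper's body (75 mm by 177 mm) begins 78 mm behind the grasp point.
Start: joints at [-1.326, 0.087, 1.371, -0, 1.684, -0.103], TCP at [0.187, -0.517, 0.217] pointing down, gripper open.
Joint ranges: [-3.1, 3.1], [-0.76, 2.03], [0.27, 2.55], [-1.08, 4.22], [0.17, 2.65], [-2.57, 2.57]. Speed limits (rad/s): [2.79, 2.79, 3.14, 3.14, 3.14, 3.14].

INTERFACE

Orientations are given as [roll, pitch, yaw] about the fixed x, y, z axes, in that order (R = Rz(yaw) Ry(pitch) Rx(roll)).
In Python, from bench import robot, snapshot, close_job, spotter gives the robot as it stands. The module is installed in compiled form; this text tells all that it offers.
- The arm moves only by the tool servo_tool, never from a script. Its argument "commands" is one flat list of numbers, 7 for each row, row after row: the shift along the tool's x, y, z in m, then the turn, a rotation vector about the tool's x, y, z in degrees, then the finger opening in m, from 0 to 0.094. In form: [x, y, z, ax, ay, az, grip, x, y, z, ax, ay, az, grip, ...]. A call has 1 to 10 rows; each row is the pose to reach, as a shift and turn from the pose commanded when the call began, along the tool's axes at that moment; what a row does not reach only later rows make up. A row lasts 1/8 s, in which the tool goes at most 62.5 mm and 10.7 degrees, less where a joint would pass 70% of its speed; a pose out of reach is approached as far as the arm can. A call with a gripper value outside its range is refused whole. The fingers move at their own pace and stop on an object; the grip force is fixed at half the most. Time passes only in rows, so rows that repeat a pose let the fingers close. It gives the time, the measured TCP pose, the force, the opening and the grip force at its end, in the units of the state.
- robot.get_obs(): the state, without advancing time (a new reading comes with each control period).
- snapshot(name): name is "side" or "top"; returns a dict with "img" (384x512x3 uint8, blue, green, red), "camera_matrix" (3x3 intrinsics, pixels), "extrinsics" (4x4, takes a point from camera to world coordinates). Camera axes: x right, y down, z forward; pixel columns grow to the right and rows downward; lengths in m; the calibration is good to about 2 mm. A picture is of the moment at which its call begins. There is no depth.
- close_job(): hands the job in; it is judged then, once.
Trained networks look in a picture, given as the dict that the camera call returned (one of the last four; its "shot" number tells which), for a name from the list of things; names that differ only in an ending like _2 or _b are one class to them, and where a whole thing is asked for, a point or a joint stands for the part that bears it (a point fixed in the world has none). Each returns a list of dicts, best first, with "conf" (0 to 1); they miss things now and then, are a little off and sometimes report something else, mostly with a low value. They report only what shows in the picture. A call takes as long as a camera call.
- spotter.trace(name, picture): "region" (384x512 bool, what is visible of it) and "box" ([left, top, width, height] in pixels, round what is visible of it).
The state is a dict: "time": time; "joint_positions": joint angles; "qvel": joint speeds; "joint_torque": joint torques, N m; "tool_pos": TCP position; "ee_rot": TCP orientation; "wrist_force": force on the tool from outside, world axes, zero at the start; "wrist_torque": the same for the moment, N m; "width": finger opening in m; "finger_force": force on a finger pad.
Only numpy, scipy, OpenCV 4.12 (cv2) and the standard library are available. Lean on these libraries where they do the work, as an engineer would, in place of code of your own. Each camera call takes 0.05 s, during which the arm holds its last target. There are 200 camera calls.

TASK

Without picking anything up, push the white tub and the pale blue dish along the bottom of the top crate until each stands against the crate's left wall (the robot's left, where the outlines are), inside its own tape outline: the tub in the white one, the dish in the blue one. Keep them flat on the crate's bottom and upright, and leave the scoop, the brush and everything else where they are.

Things in the scene. Friction and masses are not known exactly. Their poses are not given: they have to be found in the camera images.
- crate: shallow fixed crate, 500 mm (its x) by 580 mm (its y), clear walls 6 mm thick and 30 mm high, dark bottom whose upper face lies 6 mm above the table; origin under its centre at table height. Its +y wall is the left wall, whose inner face is 284 mm from the origin; it is the stop. It may be turned by up to about 0.2 rad
- white_mark: white tape on the crate's bottom (flat, nothing to bump into): a U-shaped outline open to the left wall, 116 mm wide inside along the wall and 106 mm deep, with a white strip on the wall's top. Origin on the inner face of the left wall, at the crate's bottom, midway along the outline; +y points out through the wall, x runs along the wall. The parked tub's centre belongs 46 mm to -y of it
- blue_mark: blue tape like the white one, 124 mm wide inside and 114 mm deep; same frame. The parked dish's centre belongs 50 mm to -y of it. The two outlines lie about 160 mm apart along the wall, either one nearer the robot
- tub: closed white round tub, 92 mm diameter, straight sides, lid at 76 mm, grey press button in the lid up to 81 mm; loose, about 0.3 kg; origin under its centre. It starts nearer the left wall than the dish
- dish: pale blue round ceramic dish, 100 mm diameter, near-upright sides 34 mm high, 5 mm wall; loose, about 0.3 kg; origin under its centre
- scoop: black sifting scoop lying at the crate's far side (+x): slotted basket 90 x 68 x 28 mm with a 110 mm handle; origin under the basket's handle end, its x axis towards the basket's front. Bystander, loose
- brush: mini brush with bamboo handle, 150 mm long, lying near the crate's robot-side wall; origin under its middle. Bystander, loose
- jar: small amber jar with green cap, 44 mm diameter, 60 mm tall, in the crate near its far (+x) wall; origin under its centre. Bystander, loose
- spray: white bottle with blue cap, 64 mm diameter, 190 mm tall, outside the crate on the left; origin under its centre. Bystander, loose
- can: can, 74 mm diameter, 100 mm tall, outside the crate on the left; origin under its centre. Bystander, loose
- mug: white mug, 80 mm diameter, 90 mm tall, outside the crate on the right; origin under its centre. Bystander, loose

How it is judged:
At the end, for the whole second after the job is handed in: Tub and dish stand flat, upright and at rest on the crate's bottom, each within 5 mm of touching the left wall and within 12 mm of the middle of its own outline along the wall (that is, inside the tape) (x of tub in the frame of white_mark between -0.012 and 0.012 m and y of tub in the frame of white_mark between -0.051 and -0.04 m and z of each of tub, dish in the frame of crate below 0.01 m and angle between each of tub, dish's own z axis and vertical below 0.08 rad and linear speed of each of tub, dish below 0.01 m/s and x of dish in the frame of blue_mark between -0.012 and 0.012 m and y of dish in the frame of blue_mark between -0.055 and -0.044 m).
It fails at once if the tub or the dish is lifted off the crate's bottom (more than 12 mm) (z of any of tub, dish in the frame of crate above 0.018 m).
It fails at once if the tub or the dish is tipped (more than 0.3 rad) (angle between any of tub, dish's own z axis and vertical above 0.3 rad).
It fails at once if a bystander is moved by more than 20 mm (distance of any of scoop, brush, jar, spray, can, mug from where it was at the start of the episode above 0.02 m).
It also fails if it takes over 69 s, if anything falls off the work surface, if the arm or the gripper's body presses on something with over 40 N, if the wrist force passes 120 N, or if a joint passes its speed limit or range.

## Working session

There is one attempt and no reset: what is moved stays moved. The work goes in short steps, Python scripts to look and compute and a tool call to move; the robot and the scene stay as the last step left them, time stands still between calls to the robot, and variables do not carry over. Pictures are saved under pics/ and viewed, at most 10 in all, crops included, and the job is handed in when it is done.

Besides the shell and the picture viewer there is one more tool, called after "Request:" by a JSON object that holds its "op" and its "data". servo_tool: Moves the arm, as the interface text tells. Its arguments: {"type":"object","properties":{"commands":{"type":"array","items":{"type":"number"}}},"required":["commands"]}

```bash
mkdir -p pics; cat > h.py <<'E'
import numpy as np, cv2
from bench import robot, snapshot, close_job, spotter
def ray(p,u,v):
    K=np.array(p["camera_matrix"]);T=np.array(p["extrinsics"])
    d=T[:3,:3]@np.linalg.solve(K,[u,v,1.]);return T[:3,3],d
def onz(p,u,v,z):
    o,d=ray(p,u,v);return (o+d*(z-o[2])/d[2])
def proj(p,X):
    K=np.array(p["camera_matrix"]);T=np.array(p["extrinsics"])
    c=T[:3,:3].T@(np.array(X,float)-T[:3,3]);q=K@c;return q[:2]/q[2]
E
python3 - <<'E'
from h import *
P={n:snapshot(n) for n in("top","side")}
for n,p in P.items():
    cv2.imwrite(f"pics/{n}0.png",p["img"]); print(n,np.round(p["extrinsics"],3).tolist(),np.round(p["camera_matrix"],1).tolist())
    for o in["crate","white_mark","blue_mark","tub","dish","scoop","brush","jar","spray","can","mug"]:
        r=spotter.trace(o,p)
        for d in r[:2]:
            ys,xs=np.nonzero(d["region"]);print(o,round(d["conf"],2),d["box"],np.round([xs.mean(),ys.mean()],1),len(xs))
o=robot.get_obs();print(o["time"],o["tool_pos"],o["ee_rot"],robot.tips_ahead)
a=P["top"]["img"]
E
```

```text
top [[-0.028, -0.998, 0.062, 0.484], [-0.999, 0.027, -0.017, 0.01], [0.015, -0.063, -0.998, 1.432], [0.0, 0.0, 0.0, 1.0]] [[420.0, 0.0, 248.9], [0.0, 420.0, 184.0], [0.0, 0.0, 1.0]]
crate 0.92 [146.3, 102.8, 208.9, 184.7] [250.  194.5] 23470
white_mark 0.97 [161.8, 209.4, 48.3, 45.9] [183.6 233.6] 609
blue_mark 0.95 [152.7, 159.3, 48.0, 49.0] [171.8 181.1] 422
blue_mark 0.53 [271.1, 233.3, 50.0, 17.3] [292.1 240.9] 412
tub 0.85 [232.7, 196.1, 28.4, 21.4] [246.7 207.2] 623
dish 0.84 [284.5, 188.0, 26.4, 28.1] [297.7 200.8] 727
scoop 0.74 [183.3, 132.3, 59.7, 21.3] [205.7 137.4] 507
brush 0.96 [272.3, 234.4, 48.9, 16.5] [291.6 241. ] 432
jar 0.47 [278.9, 116.7, 14.4, 13.9] [284.2 123.5] 141
spray 0.78 [93.0, 186.6, 31.2, 20.9] [109.6 197.6] 495
can 0.56 [88.2, 220.0, 34.5, 23.2] [105.2 228.8] 583
mug 0.58 [371.0, 146.8, 35.4, 27.1] [389.7 158.9] 662
side [[-0.932, -0.229, 0.282, 0.26], [-0.363, 0.597, -0.715, 0.864], [-0.004, -0.769, -0.64, 0.784], [0.0, 0.0, 0.0, 1.0]] [[387.7, 0.0, 256.4], [0.0, 387.7, 194.6], [0.0, 0.0, 1.0]]
crate 0.56 [160.7, 134.6, 199.9, 152.5] [278.3 211.7] 18622
white_mark 0.63 [265.6, 238.2, 55.8, 37.4] [295.4 258.9] 557
blue_mark 0.6 [202.0, 223.2, 63.0, 41.0] [235.1 250.7] 544
tub 0.71 [277.9, 175.1, 29.6, 38.6] [291.  193.9] 1042
dish 0.95 [283.3, 156.6, 33.8, 20.3] [300.6 166.1] 572
scoop 0.86 [181.7, 180.6, 34.0, 49.8] [199.5 211.8] 886
brush 0.81 [328.8, 167.3, 18.4, 29.0] [338.5 182. ] 303
jar 0.52 [219.3, 145.9, 12.7, 21.3] [225.  154.5] 204
spray 0.96 [192.5, 259.7, 35.4, 68.5] [210.7 297.7] 1624
can 0.98 [232.0, 300.5, 39.1, 48.6] [251.5 323.5] 1355
mug 0.86 [277.4, 99.3, 22.2, 28.4] [291.4 113.8] 575
mug 0.66 [182.5, 183.1, 32.1, 47.8] [198.8 212.8] 796
1.2 [ 0.18744971 -0.51708073  0.21648886] [ 3.14152949e+00 -1.11917397e-06  3.47802219e-01] 0.011
```

View pics/top0.png

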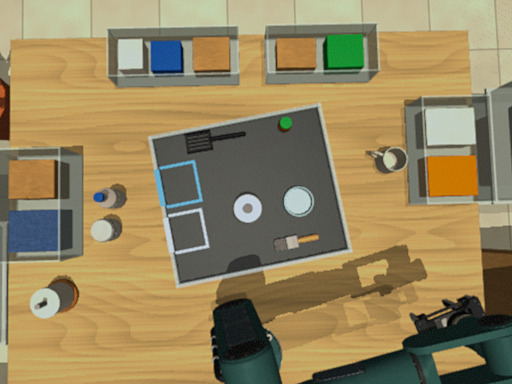

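View pics/side0.png

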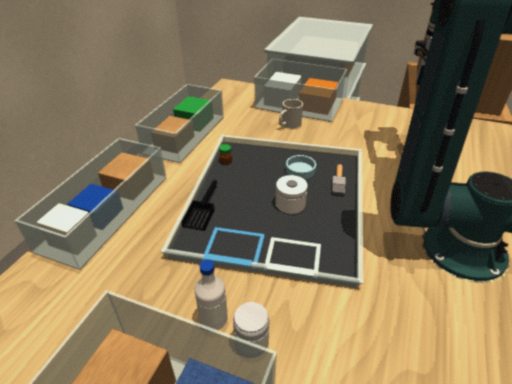

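The top view shows +y to the left and +x up. White outline is near (187,231), blue near (180,183), tub at (248,208), dish at (299,201), and the brush at (292,241). The side view agrees. Next I'll fit the crate, tape and object poses.

```bash
cat >> h.py <<'E'
from scipy.optimize import minimize, least_squares
def cyl(p,x,y,R,z0,z1):
    a=np.linspace(0,2*np.pi,60,endpoint=False)
    q=np.array([proj(p,(x+R*np.cos(t),y+R*np.sin(t),z)) for z in(z0,z1) for t in a])
    m=np.zeros((384*4,512*4),np.uint8);cv2.fillConvexPoly(m,cv2.convexHull(np.round(q*4+2).astype(np.int32)),1)
    return m
def brightmask(p,u,v,r=32):
    # things on the dark bottom: differ from the dark grey
    m=np.zeros((384,512),np.uint8);im=p["img"].astype(int)
    b=(im.max(2)>95).astype(np.uint8)
    n,l=cv2.connectedComponents(b); return l,b
def fit(ps,x0,R,z0,z1,masks):
    big=[cv2.resize(m.astype(np.uint8),None,fx=4,fy=4,interpolation=cv2.INTER_NEAREST) for m in masks]
    def c(v):
        s=0
        for p,m in zip(ps,big):
            k=cyl(p,v[0],v[1],R,z0,z1);s+=1-(k&m).sum()/(k|m).sum()
        return s
    r=minimize(c,x0,method="Nelder-Mead",options=dict(initial_simplex=[x0,[x0[0]+.01,x0[1]],[x0[0],x0[1]+.01]],xatol=2e-4));return r.x,r.fun
def objmask(p,n):
    """network region completed by the bright connected blob under it"""
    rs=spotter.trace(n,p)
    if not rs: return None
    reg=rs[0]["region"];l,b=brightmask(p,0,0)
    ids=np.bincount(l[reg&(b>0)]);ids[0]=0
    m=(l==ids.argmax()).astype(np.uint8)
    cs,_=cv2.findContours(m,cv2.RETR_EXTERNAL,cv2.CHAIN_APPROX_NONE)
    o=np.zeros_like(m);cv2.drawContours(o,cs,-1,1,-1);return o
E
python3 - <<'E'
from h import *
P={n:snapshot(n) for n in("top","side")}
ps=[P["top"],P["side"]]
# crate
for n,p in P.items():
    r=spotter.trace("crate",p)[0]["region"].astype(np.uint8)
    h=cv2.convexHull(np.argwhere(r)[:,::-1].astype(np.int32))
    for e in np.linspace(2,25,40):
        q=cv2.approxPolyDP(h,e,True)
        if len(q)<=4:break
    W=np.array([onz(p,*a[0],.036)[:2] for a in q]);print(n,W.round(4).tolist(),"mean",W.mean(0).round(4))
    d=np.roll(W,-1,0)-W;print(np.hypot(*d.T).round(3),np.degrees(np.arctan2(d[:,1],d[:,0])).round(2))
# tape
T=P["top"]
for n,p in P.items():
  for o,w in(("white_mark",.116),("blue_mark",.124)):
    r=spotter.trace(o,p)[0]; m=cv2.dilate(r["region"].astype(np.uint8),np.ones((3,3)))>0
    im=p["img"].astype(int)
    c=(im.min(2)>130) if o[0]=="w" else (im[...,0]-im[...,2]>50)
    ys,xs=np.nonzero(m&c);X=np.array([onz(p,u,v,.006)[:2] for u,v in zip(xs,ys)])
    rc=cv2.minAreaRect((X*1000).astype(np.float32));print(n,o,len(X),np.round(rc[0],1),np.round(rc[1],1),round(rc[2],2))
for o,R,z1 in(("tub",.046,.082),("dish",.05,.04)):
    ms=[objmask(p,o) for p in ps];print(o,[int(m.sum()) for m in ms])
    u=np.argwhere(ms[0]).mean(0)[::-1];x0=list(onz(ps[0],*u,z1)[:2])
    for k in([0,1],[0],[1]):
        x,f=fit([ps[i] for i in k],x0,R,.006,z1,[ms[i] for i in k]);print(k,x.round(4),round(f,3))
# brush, scoop extent
for o in("brush","scoop"):
    ys,xs=np.nonzero(spotter.trace(o,T)[0]["region"]);X=np.array([onz(T,u,v,.015)[:2] for u,v in zip(xs,ys)])
    print(o,np.round(cv2.boxPoints(cv2.minAreaRect((X*1000).astype(np.float32)))).tolist())
E
```

```text
top [[0.3427, -0.3453], [0.2398, 0.2342], [0.7406, 0.3188], [0.8418, -0.2584]] mean [ 0.5412 -0.0127]
[0.589 0.508 0.586 0.507] [ 100.07    9.59  -80.05 -170.13]
side [[0.3357, -0.3233], [0.2472, 0.2558], [0.7335, 0.3262], [0.8304, -0.2411]] mean [0.5367 0.0044]
[0.586 0.491 0.575 0.501] [  98.69    8.24  -80.31 -170.56]
top white_mark 531 [419.1 204.8] [137.8 138.2] 9.66
top blue_mark 574 [578.2 226.9] [145.  143.6] 9.88Traceback (most recent call last):
  File "<stdin>", line 17, in <module>
IndexError: list index out of range
```

```bash
python3 - <<'E'
from h import *
P={n:snapshot(n) for n in("top","side")}
ps=[P["top"],P["side"]];T=P["top"]
# tape: colour pixels from U; crate frame with yaw a
a=np.radians(9.85);ex=np.array([np.cos(a),np.sin(a)]);ey=np.array([-np.sin(a),np.cos(a)])
W=dict(white=(.4191,.2048),blue=(.5782,.2269))
for n,p in P.items():
  im=p["img"].astype(int)
  for o,c0 in W.items():
    c=(im.min(2)>130) if o[0]=="w" else (im[...,0]-im[...,2]>50)
    ys,xs=np.nonzero(c);X=np.array([onz(p,u,v,.006)[:2] for u,v in zip(xs,ys)])-c0
    L=np.c_[X@ex,X@ey];k=(np.abs(L[:,0])<.078)&(np.abs(L[:,1])<.085);L=L[k]
    mid=L[np.abs(L[:,1])<.035]
    A=mid[mid[:,0]<-.03];B=mid[mid[:,0]>.03];bt=L[(np.abs(L[:,0])<.045)&(L[:,1]<-.03)];tp=L[(np.abs(L[:,0])<.045)&(L[:,1]>.03)]
    s=[np.degrees(np.polyfit(q[:,1],q[:,0],1)[0]) for q in(A,B)]
    c=np.array(c0)+ex*(A[:,0].mean()+B[:,0].mean())/2
    print(n,o,"arms",A[:,0].mean().round(4),B[:,0].mean().round(4),"tilt",np.round(s,1),np.degrees(np.polyfit(bt[:,0],bt[:,1],1)[0]).round(1),"bottom y",bt[:,1].mean().round(4),"top strip",tp[:,1].mean().round(4) if len(tp) else None,"mid",c.round(4), "crate-x",(c@ex).round(4),"bot cy",(c@ey+bt[:,1].mean()).round(4))
for o,R,z1 in(("tub",.046,.082),("dish",.05,.04)):
    ms=[objmask(p,o) for p in ps]
    kk=[i for i in(0,1) if ms[i] is not None];print(o,[int(ms[i].sum()) for i in kk])
    i=kk[0];u=np.argwhere(ms[i]).mean(0)[::-1];x0=list(onz(ps[i],*u,z1 if i==0 else z1/2)[:2])
    for k in(kk,[0],[1]):
        if set(k)<=set(kk):
            x,f=fit([ps[i] for i in k],x0,R,.006,z1,[ms[i] for i in k]);print(k,x.round(4),round(f,3),"crate axes",(x@ex).round(4),(x@ey).round(4))
for o in("brush","scoop"):
    r=spotter.trace(o,T)
    if r:
        ys,xs=np.nonzero(r[0]["region"]);X=np.array([onz(T,u,v,.015)[:2] for u,v in zip(xs,ys)]);b=cv2.boxPoints(cv2.minAreaRect((X*1000).astype(np.float32)))
        print(o,np.round(b).tolist(),np.round(np.c_[b@ex,b@ey]).tolist())
E
```

```text
top white arms -0.0632 0.0631 tilt [0.2 0.4] 0.0 bottom y -0.0632 top strip 0.059 mid [0.419  0.2048] crate-x 0.4479 bot cy 0.0668
top blue arms -0.0668 0.0672 tilt [-0.4 -0.2] -0.1 bottom y -0.066 top strip 0.0627 mid [0.5784 0.2269] crate-x 0.6087 bot cy 0.0586
side white arms -0.0575 0.0588 tilt [ 10.8 -11.9] 0.2 bottom y -0.0616 top strip 0.0375 mid [0.4197 0.2049] crate-x 0.4486 bot cy 0.0685
side blue arms -0.0624 0.0635 tilt [ 12.6 -12.7] 0.1 bottom y -0.0639 top strip 0.0442 mid [0.5787 0.227 ] crate-x 0.609 bot cy 0.0608
tub [679, 1026]
[0, 1] [ 0.4911 -0.0064] 0.121 crate axes 0.4828 -0.0903
[0] [ 0.491  -0.0054] 0.043 crate axes 0.4828 -0.0893
[1] [ 0.4922 -0.0075] 0.067 crate axes 0.4837 -0.0916
dish [766, 479]
[0, 1] [ 0.511  -0.1788] 0.343 crate axes 0.4729 -0.2636
[0] [ 0.5102 -0.1781] 0.039 crate axes 0.4722 -0.2628
[1] [ 0.5182 -0.2045] 0.278 crate axes 0.4756 -0.2901
brush [[341.0, -94.0], [373.0, -244.0], [419.0, -234.0], [386.0, -84.0]] [[319.0, -151.0], [326.0, -304.0], [373.0, -302.0], [366.0, -149.0]]
scoop [[683.0, 194.0], [709.0, -8.0], [781.0, 2.0], [755.0, 203.0]] [[706.0, 74.0], [697.0, -129.0], [770.0, -132.0], [778.0, 71.0]]
```

Both views agree. In axes rotated 9.85° (p along the wall, q toward it), the positions are:

| Item | p (m) | q (m) |
|---|---|---|
| Tub | 0.483 | -0.090 |
| Dish | 0.472 | -0.263 |
| White mark centre line | 0.448 | – |
| Blue mark centre line | 0.609 | – |
| Left wall, from both outlines | – | 0.179 |

I'll push with the fingers opened 60 mm as a cradle, with the finger line parallel to the wall. First move is above the spot behind the tub.

Request:
{"op": "servo_tool", "data": {"commands": [0.45,-0.32,0.065,0,0,-79.9,0.06,0.45,-0.32,0.065,0,0,-79.9,0.06,0.45,-0.32,0.065,0,0,-79.9,0.06,0.45,-0.32,0.065,0,0,-79.9,0.06,0.45,-0.32,0.065,0,0,-79.9,0.06,0.45,-0.32,0.065,0,0,-79.9,0.06,0.45,-0.32,0.065,0,0,-79.9,0.06,0.45,-0.32,0.065,0,0,-79.9,0.06,0.45,-0.32,0.065,0,0,-79.9,0.06,0.45,-0.32,0.065,0,0,-79.9,0.06]}}

```text
time: 3.2
tool_pos: [0.5023, -0.0597, 0.1506]
ee_rot: [-3.141, -0.001, 1.748]
wrist_force: [-0.2, -0.6, -1.3]
width: 0.0601
finger_force: 0.0
```

```bash
cat >> h.py <<'E'
a=np.radians(9.85);ex=np.array([np.cos(a),np.sin(a)]);ey=np.array([-np.sin(a),np.cos(a)])
def st():
    o=robot.get_obs();t=np.array(o["tool_pos"]);f=np.array(o["wrist_force"])
    print("t",round(o["time"],2),"p,q,z",(t[:2]@ex).round(4),(t[:2]@ey).round(4),t[2].round(4),"rpy",np.round(o["ee_rot"],4),"F",f.round(1),"w",round(o["width"],4))
E
python3 -c "
from h import *
st()"
```

```text
t 3.2 p,q,z 0.4847 -0.1448 0.1506 rpy [-3.1405e+00 -1.2000e-03  1.7483e+00] F [-0.2 -0.6 -1.3] w 0.0601
```

Request:
{"op": "servo_tool", "data": {"commands": [-0.006,0,0.05,0,0,0,0.06,-0.006,0,0.1,0,0,0,0.06,-0.006,0,0.126,0,0,0,0.06,-0.006,0,0.126,0,0,0,0.06]}}

```text
time: 3.7
tool_pos: [0.5, -0.0694, 0.0233]
ee_rot: [-3.136, -0.002, 1.741]
wrist_force: [-1.1, -0.7, -0.5]
width: 0.0599
finger_force: 0.0
```

```bash
python3 -c "
from h import *
st()
for n in('top','side'):
  i=snapshot(n)['img'];cv2.imwrite(f'pics/{n}1.png',cv2.resize(i[100:300,130:400],None,fx=2.5,fy=2.5,interpolation=2))"
```

```text
t 3.7 p,q,z 0.4807 -0.1539 0.0233 rpy [-3.1363e+00 -1.8000e-03  1.7409e+00] F [-1.1 -0.7 -0.5] w 0.0599
```

View pics/side1.png

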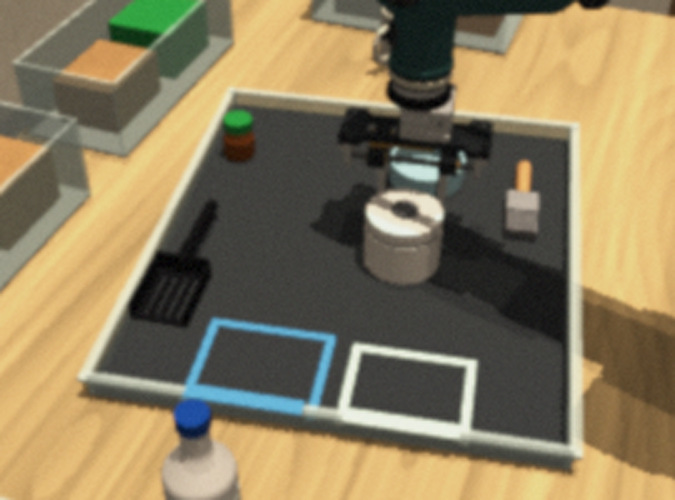

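The side crop shows the fingers just behind the tub at (405,190), clear of the dish. Pushing.

Request:
{"op": "servo_tool", "data": {"commands": [0.012,0,0,0,0,0,0.06,0.024,0,0,0,0,0,0.06,0.037,-0.003,0,0,0,0,0.06,0.05,-0.007,0,0,0,0,0.06,0.064,-0.012,0,0,0,0,0.06,0.079,-0.017,0,0,0,0,0.06,0.094,-0.022,0,0,0,0,0.06,0.109,-0.027,0,0,0,0,0.06,0.124,-0.031,0,0,0,0,0.06,0.14,-0.033,0,0,0,0,0.06]}}

```text
time: 5.05
tool_pos: [0.4451, 0.0642, 0.0253]
ee_rot: [-3.14, 0.001, 1.742]
wrist_force: [1.9, -5.3, 5.9]
width: 0.06
finger_force: 3.4
```

```bash
cat >> h.py <<'E'
def locate(o,views=("top","side")):
    R,z1=dict(tub=(.046,.082),dish=(.05,.04))[o]
    for n in views:
        p=snapshot(n);m=objmask(p,o)
        if m is None: print(n,"none");continue
        r=spotter.trace(o,p)[0]["region"]
        u=np.argwhere(r).mean(0)[::-1];x0=list(onz(p,*u,z1 if n=="top" else z1/2)[:2])
        x,f=fit([p],x0,R,.006,z1,[m]);x2,f2=fit([p],x0,R,.006,z1,[r])
        print(n,o,"blob",(x@ex).round(4),(x@ey).round(4),round(f,3),"net",(x2@ex).round(4),(x2@ey).round(4),round(f2,3))
E
python3 -c "
from h import *
st();locate('tub')"
```

```text
t 5.05 p,q,z 0.4495 -0.0129 0.0253 rpy [-3.1402e+00  6.0000e-04  1.7424e+00] F [ 1.9 -5.3  5.9] w 0.06
top tub blob 0.5346 -0.1208 1.0 net 0.6912 -0.3408 0.965
side tub blob 0.4829 0.4195 0.984 net 0.4484 0.0343 0.094
```

Request:
{"op": "servo_tool", "data": {"commands": [0.014,0,0,0,0,0,0.06,0.028,0,0,0,0,0,0.06,0.042,0,0,0,0,0,0.06,0.056,0,0,0,0,0,0.06,0.069,0,0,0,0,0,0.06,0.08,0,0,0,0,0,0.06,0.088,0,0,0,0,0,0.06,0.093,0,0,0,0,0,0.06,0.096,0,0,0,0,0,0.06,0.096,0,0,0,0,0,0.06]}}

```text
time: 6.6
tool_pos: [0.4297, 0.1584, 0.0255]
ee_rot: [3.141, -0.001, 1.742]
wrist_force: [-0.0, -0.8, -0.2]
width: 0.0599
finger_force: 0.2
```

```bash
python3 -c "
from h import *
st();locate('tub')"
```

```text
t 6.6 p,q,z 0.4505 0.0826 0.0255 rpy [ 3.1415e+00 -6.0000e-04  1.7422e+00] F [-0.  -0.8 -0.2] w 0.0599
top none
side tub blob 0.0563 0.3406 0.981 net 0.4511 0.1236 0.12
```

Request:
{"op": "servo_tool", "data": {"commands": [0.002,-0.001,0,0,0,0,0.06,0.004,-0.002,0,0,0,0,0.06,0.006,-0.002,0,0,0,0,0.06,0.007,-0.002,0,0,0,0,0.06,0.008,-0.002,0,0,0,0,0.06,0.008,-0.002,0,0,0,0,0.06]}}

```text
time: 7.6
tool_pos: [0.4266, 0.1642, 0.0256]
ee_rot: [-3.141, 0.003, 1.743]
wrist_force: [1.2, -7.1, 1.4]
width: 0.0601
finger_force: 2.9
```

```bash
python3 -c "
from h import *
st();locate('tub',['side'])"
```

```text
t 7.6 p,q,z 0.4484 0.0888 0.0256 rpy [-3.1415  0.0034  1.7426] F [ 1.2 -7.1  1.4] w 0.0601
side tub blob 0.052 0.3335 0.981 net 0.4488 0.1265 0.159
```

Request:
{"op": "servo_tool", "data": {"commands": [0.001,0,0,0,0,0,0.06,0.002,0,0,0,0,0,0.06,0.003,0,0,0,0,0,0.06,0.003,0,0,0,0,0,0.06]}}

```text
time: 8.25
tool_pos: [0.4266, 0.1644, 0.0258]
ee_rot: [-3.141, 0.009, 1.743]
wrist_force: [1.5, -14.3, 2.8]
width: 0.0602
finger_force: 6.1
```

```bash
python3 -c "
from h import *
st()"
```

```text
t 8.25 p,q,z 0.4485 0.089 0.0258 rpy [-3.1413  0.0094  1.7428] F [  1.5 -14.3   2.8] w 0.0602
```

The force rose to 14 N with no motion, so the tub is against the wall. Retreating, lifting, and going behind the dish.

Request:
{"op": "servo_tool", "data": {"commands": [-0.01,0,0,0,0,0,0.06,-0.03,0,0,0,0,0,0.06,-0.035,0,-0.05,0,0,0,0.06,-0.05,0,-0.1,0,0,0,0.06,-0.1,0.005,-0.12,0,0,0,0.06,-0.16,0.01,-0.12,0,0,0,0.06,-0.22,0.02,-0.12,0,0,0,0.06,-0.28,0.024,-0.12,0,0,0,0.06,-0.34,0.024,-0.12,0,0,0,0.06,-0.4,0.024,-0.12,0,0,0,0.06]}}

```text
time: 9.5
tool_pos: [0.5182, -0.2225, 0.1451]
ee_rot: [3.14, -0.002, 1.743]
wrist_force: [-0.4, 0.6, 0.0]
width: 0.0598
finger_force: 0.0
```

```bash
python3 -c "
from h import *
st();locate('tub')"
```

```text
t 9.5 p,q,z 0.4725 -0.3079 0.1451 rpy [ 3.1403e+00 -2.1000e-03  1.7427e+00] F [-0.4  0.6  0. ] w 0.0598
top tub blob 0.1418 0.7173 0.993 net 0.4499 0.1334 0.065
side tub blob 0.0519 0.3338 0.982 net 0.4484 0.1248 0.175
```

Top view puts the tub at (0.450, 0.133) against a target of (0.448, 0.133). Now descending behind the dish.

Request:
{"op": "servo_tool", "data": {"commands": [-0.014,0,0,0,0,0,0.06,-0.014,0,0.05,0,0,0,0.06,-0.014,0,0.1,0,0,0,0.06,-0.014,0,0.12,0,0,0,0.06,-0.014,0,0.12,0,0,0,0.06]}}

```text
time: 10.42
tool_pos: [0.5189, -0.2339, 0.0234]
ee_rot: [-3.138, -0.003, 1.744]
wrist_force: [-0.6, 0.6, 0.1]
width: 0.0598
finger_force: 0.0
```

```bash
python3 -c "
from h import *
st();locate('dish')"
```

```text
t 10.43 p,q,z 0.4712 -0.3192 0.0234 rpy [-3.1382e+00 -2.8000e-03  1.7436e+00] F [-0.6  0.6  0.1] w 0.0598
top dish blob 0.4749 -0.2568 0.266 net 0.4748 -0.2592 0.181
side dish blob 0.4766 -0.2947 0.637 net 0.4725 -0.2619 0.045
```

Request:
{"op": "servo_tool", "data": {"commands": [0.01,0,0,0,0,0,0.06,0.022,0,0,0,0,0,0.06,0.036,0.004,0,0,0,0,0.06,0.05,0.01,0,0,0,0,0.06,0.064,0.016,0,0,0,0,0.06,0.078,0.022,0,0,0,0,0.06,0.092,0.028,0,0,0,0,0.06,0.106,0.034,0,0,0,0,0.06,0.12,0.04,0,0,0,0,0.06,0.134,0.046,0,0,0,0,0.06]}}

```text
time: 11.98
tool_pos: [0.5427, -0.0943, 0.0254]
ee_rot: [-3.141, -0.0, 1.742]
wrist_force: [-1.2, -3.9, 2.8]
width: 0.06
finger_force: 2.1
```

```bash
python3 -c "
from h import *
st();locate('dish')"
```

```text
t 11.97 p,q,z 0.5186 -0.1858 0.0254 rpy [-3.1413 -0.      1.7424] F [-1.2 -3.9  2.8] w 0.06
top dish blob 0.5273 -0.117 0.625 net 0.5197 -0.1273 0.627
side dish blob 0.5222 -0.1606 0.643 net 0.5187 -0.1366 0.033
```

Request:
{"op": "servo_tool", "data": {"commands": [0.014,0.006,0,0,0,0,0.06,0.028,0.012,0,0,0,0,0.06,0.042,0.018,0,0,0,0,0.06,0.056,0.024,0,0,0,0,0.06,0.07,0.03,0,0,0,0,0.06,0.084,0.036,0,0,0,0,0.06,0.098,0.042,0,0,0,0,0.06,0.112,0.048,0,0,0,0,0.06,0.126,0.054,0,0,0,0,0.06,0.14,0.06,0,0,0,0,0.06]}}

```text
time: 13.52
tool_pos: [0.578, 0.0538, 0.0254]
ee_rot: [-3.141, 0.0, 1.742]
wrist_force: [-0.5, -1.2, -0.3]
width: 0.0601
finger_force: 0.8
```

```bash
python3 -c "
from h import *
st();locate('dish',['side'])"
```

```text
t 13.53 p,q,z 0.5787 -0.0459 0.0254 rpy [-3.1415e+00  1.0000e-04  1.7423e+00] F [-0.5 -1.2 -0.3] w 0.0601
side dish blob 0.5813 -0.014 0.543 net 0.5779 0.0009 0.078
```

Remaining: about +0.127 in q and +0.030 in p.

Request:
{"op": "servo_tool", "data": {"commands": [0.014,0.006,0,0,0,0,0.06,0.028,0.012,0,0,0,0,0.06,0.042,0.018,0,0,0,0,0.06,0.056,0.024,0,0,0,0,0.06,0.07,0.028,0,0,0,0,0.06,0.084,0.03,0,0,0,0,0.06,0.097,0.03,0,0,0,0,0.06,0.107,0.03,0,0,0,0,0.06,0.114,0.03,0,0,0,0,0.06,0.118,0.03,0,0,0,0,0.06]}}

```text
time: 14.92
tool_pos: [0.5872, 0.1744, 0.0256]
ee_rot: [3.141, 0.0, 1.742]
wrist_force: [0.4, -2.9, 1.8]
width: 0.06
finger_force: 1.7
```

```bash
python3 -c "
from h import *
st();locate('dish',['side'])"
```

```text
t 14.93 p,q,z 0.6084 0.0714 0.0256 rpy [3.1414e+00 4.0000e-04 1.7424e+00] F [ 0.4 -2.9  1.8] w 0.06
side dish blob 0.4821 0.4154 0.985 net 0.6075 0.1172 0.136
```

Request:
{"op": "servo_tool", "data": {"commands": [0.002,0,0,0,0,0,0.06,0.004,0,0,0,0,0,0.06,0.006,0,0,0,0,0,0.06,0.008,0,0,0,0,0,0.06,0.009,0,0,0,0,0,0.06,0.01,0,0,0,0,0,0.06,0.01,0,0,0,0,0,0.06]}}

```text
time: 15.95
tool_pos: [0.5858, 0.1827, 0.0254]
ee_rot: [-3.141, 0.003, 1.742]
wrist_force: [1.4, -5.6, 1.8]
width: 0.06
finger_force: 3.1
```

```bash
python3 -c "
from h import *
st()"
```

```text
t 15.95 p,q,z 0.6084 0.0798 0.0254 rpy [-3.1414e+00  2.9000e-03  1.7422e+00] F [ 1.4 -5.6  1.8] w 0.06
```

Request:
{"op": "servo_tool", "data": {"commands": [0.001,0,0,0,0,0,0.06,0.002,0,0,0,0,0,0.06,0.003,0,0,0,0,0,0.06,0.003,0,0,0,0,0,0.06]}}

```text
time: 16.45
tool_pos: [0.5858, 0.1829, 0.0255]
ee_rot: [-3.141, 0.008, 1.742]
wrist_force: [1.9, -12.0, 2.8]
width: 0.0599
finger_force: 5.6
```

```bash
python3 -c "
from h import *
st()"
```

```text
t 16.45 p,q,z 0.6084 0.08 0.0255 rpy [-3.1412  0.0078  1.7419] F [  1.9 -12.    2.8] w 0.0599
```

The dish is against the wall too, with 12 N and no motion. Retreating to clear the view.

Request:
{"op": "servo_tool", "data": {"commands": [-0.01,0,0,0,0,0,0.06,-0.03,0,0,0,0,0,0.06,-0.035,0,-0.05,0,0,0,0.06,-0.06,0,-0.1,0,0,0,0.06,-0.11,0,-0.14,0,0,0,0.06,-0.17,0,-0.16,0,0,0,0.06,-0.23,0,-0.16,0,0,0,0.06,-0.29,0,-0.16,0,0,0,0.06,-0.34,0,-0.16,0,0,0,0.06,-0.34,0,-0.16,0,0,0,0.06]}}

```text
time: 17.7
tool_pos: [0.6427, -0.1521, 0.1843]
ee_rot: [-3.141, -0.001, 1.737]
wrist_force: [0.2, 0.6, 0.2]
width: 0.0602
finger_force: 0.0
```

```bash
python3 -c "
from h import *
st();locate('tub');locate('dish')
a=snapshot('top')['img'];b=snapshot('side')['img']
f=lambda i:cv2.resize(i,None,fx=4,fy=4,interpolation=2)
cv2.imwrite('pics/end.png',np.hstack([f(a[150:270,140:240]),f(b[180:300,195:295+0])]))
cv2.imwrite('pics/end2.png',b)"
```

```text
t 17.7 p,q,z 0.6072 -0.2598 0.1843 rpy [-3.1406e+00 -7.0000e-04  1.7369e+00] F [0.2 0.6 0.2] w 0.0602
top tub blob 0.1746 0.7126 0.993 net 0.4514 0.1331 0.128
side tub blob 0.0522 0.3344 0.981 net 0.4487 0.1296 0.143
top dish blob 0.2641 0.7198 0.994 net 0.6076 0.1288 0.063
side dish blob 0.3687 0.3926 0.986 net 0.6074 0.1259 0.139
```

View pics/end.png

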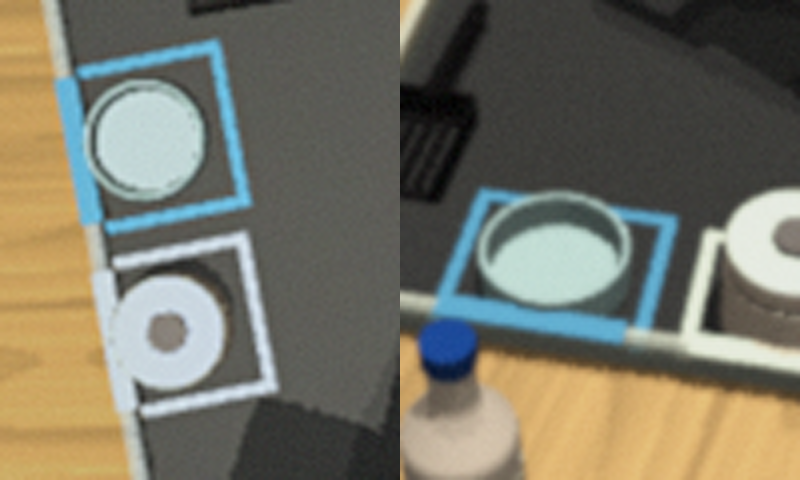

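View pics/end2.png

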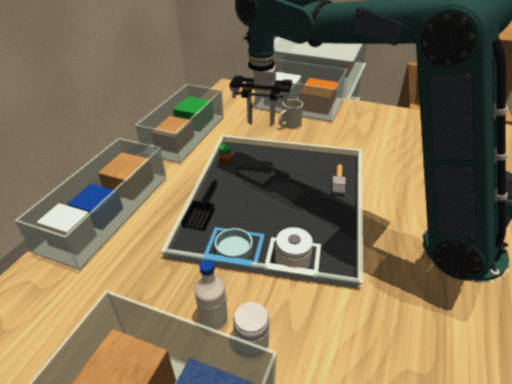

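Both stand inside their outlines and touch the left wall: dish at side pixel (235,242), tub at (294,247). The scoop, brush, jar, spray and can look unmoved.

```bash
python3 -c "
from bench import close_job
print(close_job())"
```

```text
the job is handed in; nothing more can be done
None
```

The job is handed in: tub and dish were pushed flat against the left wall, each measuring within about 4 mm of its outline's middle, and nothing else visibly moved; no verdict came back.

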